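# Close up the thread station

### The arm

A 6-joint arm with a two-finger parallel gripper is mounted at the origin on the work surface. World frame = base frame: x ahead of the robot, y to its left, z up, the work surface at z = 0. Lengths are in mm, angles in rad, forces in N, time in s.
With the tool pointing down it reaches from about 375 to 925 mm from the base axis. Payload 5.7 kg.
Tool frame: the origin (TCP) lies midway between the tips of the shut fingers; the grasp point (between the pads) lies 19 mm behind it; z points along the fingers, y is the line along which they close (so a half turn about z gives the same grasp; the last joint's range is limited). The gripper opens to 88 mm and grips with 3 to 60 N. Pads are 20 mm wide; open, the fingers measure 115 mm over their backs; the gripper's body (75 mm by 178 mm) begins 61 mm behind the grasp point.
Start: joints at [-1.41, 0.359, 1.51, -0, 1.272, -0.115], TCP at [163.375, -577.296, 222.623] pointing down, gripper open.
Joint ranges: [-2.97, 2.97], [-1.01, 2.36], [0.21, 2.38], [-0.96, 4.11], [0.2, 2.71], [-2.98, 2.98]. Speed limits (rad/s): [2.39, 2.39, 3.14, 3.14, 3.14, 3.14].

### API

Orientations are given as a 3x3 rotation matrix whose columns are the frame's x, y, z axes.
In Python, from workcell import bot gives the robot as it stands.
- The arm moves only by the tool jog_arm, never from a script. Its arguments are lists of equal length, an entry for each row: "dp": the shift along the tool's x, y, z as a fraction of full scale, a list of three; "rot": the turn, a rotation vector about the tool's x, y, z as a fraction of full scale, a list of three; "claw": the finger opening in mm, from 0 to 87.8. In form: {"dp": [[tx, ty, tz], ...], "rot": [[wx, wy, wz], ...], "claw": [claw, ...]}. A call has 1 to 12 rows; each row shifts and turns the commanded pose from where the row before left it, along the tool's axes as they then stand; what a row does not reach is not made up. Full scale, the value 1, is 0.02 m for a shift and 45 degrees for a turn. A row lasts 1/10 s, in which the tool goes at most 50 mm and 8.59 degrees, less where a joint would pass 70% of its speed; a pose out of reach is approached as far as the arm can. A call with a number of a shift or a turn outside -1 to 1 is refused whole. A call with a gripper value outside its range is refused whole. The fingers move at their own pace and stop on an object; the grip force is fixed at half the most. Time passes only in rows, so rows that do not move let the fingers close. It gives the time, the measured TCP pose, the force, the opening and the grip force at its end, in the units of the state.
- bot.get_state(): the state, without advancing time (a new reading comes with each control period).
- bot.camera(name): name is "scene" or "top"; returns a dict with "pixels" (480x640x3 uint8, red, green, blue), "z_map" (480x640 float32, mm along the optical axis (not along the pixel's ray), 0 where there is no reading), "fx", "fy", "cx", "cy" (pixels), "position" and "orientation" of the camera in the world. Camera axes: x right, y down, z forward; pixel columns grow to the right and rows downward; lengths in mm; the calibration is good to about 2 mm. A picture is of the moment at which its call begins.
- bot.finish_job(): hands the job in; it is judged then, once.
The state is a dict: "time": time; "joints": joint angles; "dq": joint speeds; "joint_torque": joint torques, N m; "ee_pos": TCP position; "tcp_rot": TCP orientation; "force": force on the tool from outside, world axes, zero at the start; "torque": the same for the moment, N m; "opening": opening from 0.0 (shut) to 1.0 (fully open); "finger_force": force on a finger pad.
Only numpy, scipy, OpenCV 4.12 (cv2) and the standard library are available. Lean on these libraries where they do the work, as an engineer would, in place of code of your own. Each camera call takes 0.05 s, during which the arm holds its last target. There are 200 camera calls.

### The job

Close up the thread station for the night: push both open drawers of the wooden bobbin chest fully home and push the spool case's open blue lid all the way shut, in any order. Use the fingertips on the outside faces only: nothing needs gripping, and the felt lining inside the lid must not be touched. Leave the loose thread cones and the pin jar standing where they are.

Things in the scene. Friction and masses are not known exactly. Their poses are not given: they have to be found in the camera images.
- chest: Bobbin chest of light wood, fixed to the table, either left or right of the middle: 200 mm deep, 260 mm wide, 90 mm tall. Origin on the table at the middle of the carcass's front; +x runs into the chest (the way the drawers are pushed), +y to its left seen from the robot, z up. Two drawers side by side fill its front.
- drawer_left (a joint): Left drawer (+y side, crimson bobbins): how far it is pulled out along the chest's -x, in m. 0 is fully home, where it meets a hard stop. Slides with 1.5 N friction and light damping, no spring or catch; stays where it is left.
- drawer_right (a joint): Right drawer (-y side, yellow bobbins): the same.
- left_face (a point): Centre of the outer face of the left drawer's front, 46 mm above the table; axes as the chest's. The front is a flat, handleless panel of darker wood with a paper label, 120 mm wide, 74 mm tall (from 9 to 83 mm above the table), 12 mm thick. With the drawer home this face stands 12 mm out from the carcass.
- right_face (a point): The same point of the right drawer's front; the two fronts are 128 mm apart centre to centre.
- case: Spool case, an open-topped grey metal box holding short spools, fixed to the table on the other side from the chest: 150 mm deep, 190 mm wide, 80 mm tall. Origin on the table under the hinge line, which is the far edge of the box; the box extends from there along its own -x, towards the robot.
- lid (a joint): Angle of the case's blue lid about the hinge, rad. 0 is shut, flat on the case (hard stop); 1.57 is upright; at 1.8 it leans back against its stop. The hinge is stiff (0.16 N m friction), so the lid stays at any angle and must be pushed all the way down.
- lid_hinge (a point): Middle of the lid's hinge edge, on the lid's outer face; with the lid shut it is 88 mm above the table. Axes turn with the lid: -x from the hinge to the free rim, y along the hinge, z out of the lid's outer face (up when shut, towards the far side when upright). The hinge axis lies 8 mm below it along that z. The lid is 150 mm from hinge to rim, 194 mm wide, 8 mm thick.
- lid_rim (a point): Middle of the lid's free rim, on its outer face, 150 mm from lid_hinge; same axes.
- felt: Grey felt lining on the inside of the lid, 128 by 168 mm, 2 mm thick, leaving 11 mm bare at each edge; it faces the robot while the lid is open. Not to be touched.
- cone_crimson: Loose crimson thread cone with an orange core, 54 mm across, 90 mm tall, on the table between the chest and the case, nearest the robot, upright. Origin at the centre of its underside. To be left alone.
- cone_sand: Loose sand-grey thread cone with an orange core, 54 mm across, 90 mm tall, standing on top of the bobbin chest, towards its back, on its left half, upright. Origin at the centre of its underside. To be left alone.
- cone_green: Loose dark green thread cone with an orange core, 60 mm across, 110 mm tall, on the table at the left, upright. Origin at the centre of its underside. To be left alone.
- cone_plum: Loose dark plum thread cone with an orange core, 60 mm across, 110 mm tall, on the table at the right, upright. Origin at the centre of its underside. To be left alone.
- cone_yellow: Loose yellow thread cone with an orange core, 54 mm across, 90 mm tall, standing on top of the bobbin chest, towards its back, on its right half, upright. Origin at the centre of its underside. To be left alone.
- pin_jar: Loose clear jar with a red cap, 52 mm across, 70 mm tall, upright on the table at the left, near the robot. Origin at the centre of its underside. To be left alone.
There are look-alikes about, which are no part of the job. There is more than one size of the case; the one meant has the size given above.

How it is judged (in metres and radians):
At the end, for the whole second after the job is handed in: Both drawers within 4 mm of fully home, the lid within 0.04 rad of shut, and every loose cone and the jar within 15 mm of where it started (value of joint each of drawer_left, drawer_right below 0.004 m and value of joint lid below 0.04 rad and distance of each of cone_crimson, cone_sand, cone_green, cone_plum, cone_yellow, pin_jar from where it was at the start of the episode below 0.015 m); the robot touches nothing.
It fails at once if a loose cone or the jar is shifted by more than 15 mm, lifted or tipped over (distance of any of cone_crimson, cone_sand, cone_green, cone_plum, cone_yellow, pin_jar from where it was at the start of the episode above 0.015 m or angle between any of cone_crimson, cone_sand, cone_green, cone_plum, cone_yellow, pin_jar's own z axis and vertical above 0.3 rad).
It fails at once if the fingers touch the felt lining inside the lid, as in pinching the lid (contact force between the fingers and felt above 0.5 N).
It also fails if it takes over 61 s, if anything falls off the work surface, if the arm or the gripper's body presses on something with over 40 N, if the wrist force passes 120 N, or if a joint passes its speed limit or range.

## Working session

There is one attempt and no reset: what is moved stays moved. The work goes in short steps, Python scripts to look and compute and a tool call to move; the robot and the scene stay as the last step left them, time stands still between calls to the robot, and variables do not carry over. Pictures are saved under pics/ and viewed, at most 10 in all, crops included, and the job is handed in when it is done.

Besides the shell and the picture viewer there is one more tool, called by a JSON object that holds its "op" and its "data", one argument or row to a line. jog_arm: Moves the arm, as the interface text tells. Shift numbers are shares of 0.02 m and turn numbers shares of 45 degrees, none past 1 either way. Its arguments: {"type":"object","properties":{"dp":{"type":"array","items":{"type":"array","items":{"type":"number"}}},"rot":{"type":"array","items":{"type":"array","items":{"type":"number"}}},"claw":{"type":"array","items":{"type":"number"}}},"required":["dp","rot","claw"]}

```bash
mkdir -p pics
cat > h.py <<'E'
import numpy as np, cv2
from workcell import bot
def shot(n):
    c=bot.camera(n); np.savez(f'{n}.npz',**{k:np.asarray(v) for k,v in c.items()}); return c
def load(n): return dict(np.load(f'{n}.npz'))
def pts(c):
    z=c['z_map']; v,u=np.mgrid[:480,:640]
    p=np.stack([(u-c['cx'])/c['fx']*z,(v-c['cy'])/c['fy']*z,z],-1)
    w=p@np.array(c['orientation']).T+np.array(c['position']); w[z==0]=np.nan; return w
E
python3 - <<'E'
from h import *
for n in('scene','top'):
    c=shot(n); cv2.imwrite(f'pics/{n}0.png',c['pixels'][...,::-1]); print(n,c['position'],c['orientation'],c['fx'])
s=bot.get_state(); print(s)
E
```

```text
scene [1232.91138035  325.78321878 1230.78202583] [[-0.38231744  0.76600295 -0.51679091]
 [ 0.92388168  0.3068265  -0.22869224]
 [-0.01661378 -0.56488669 -0.82500122]] 500.49922804230897
top [ 426.47915342   17.7424571  1494.71932639] [[ 0.00649545 -0.99780079  0.06596511]
 [-0.99995503 -0.00602529  0.00732381]
 [-0.00691024 -0.06600972 -0.99779505]] 601.8195228407567
{'time': 0.1, 'joints': array([-1.41010532e+00,  3.59428488e-01,  1.51133289e+00, -4.18790466e-05,
        1.27245968e+00, -1.15101312e-01]), 'dq': array([ 0.00241227, -0.00097892, -0.00104024, -0.00130921,  0.0009047 ,
        0.00258488]), 'joint_torque': array([ 2.58709897e-04, -5.16355956e+01, -2.71404612e+01,  6.77117170e-02,
        2.76616635e-02, -4.02772378e-05]), 'ee_pos': array([ 163.26336603, -576.71936644,  221.89299588]), 'tcp_rot': array([[ 9.62206404e-01,  2.72321034e-01, -3.00058735e-04],
       [ 2.72321160e-01, -9.62205083e-01,  1.60102118e-03],
       [ 1.47273704e-04, -1.62222517e-03, -9.99998673e-01]]), 'force': array([0.42507999, 0.34080996, 0.21957399]), 'torque': array([-0.00876217,  0.00667674,  0.01534894]), 'finger_force': 0.0, 'opening': 0.9965575787721143}
```

View pics/scene0.png

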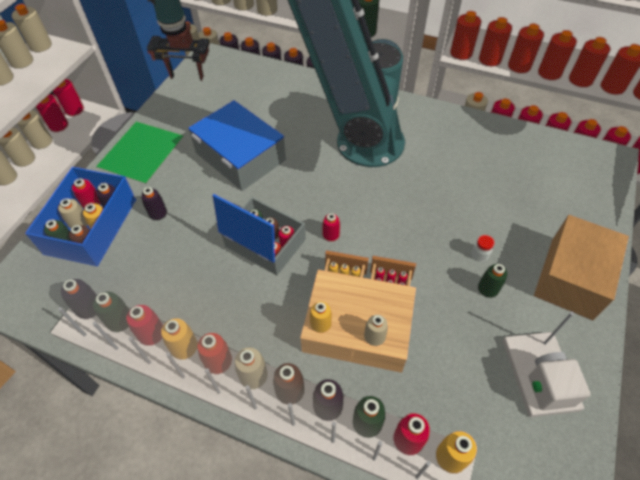

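View pics/top0.png

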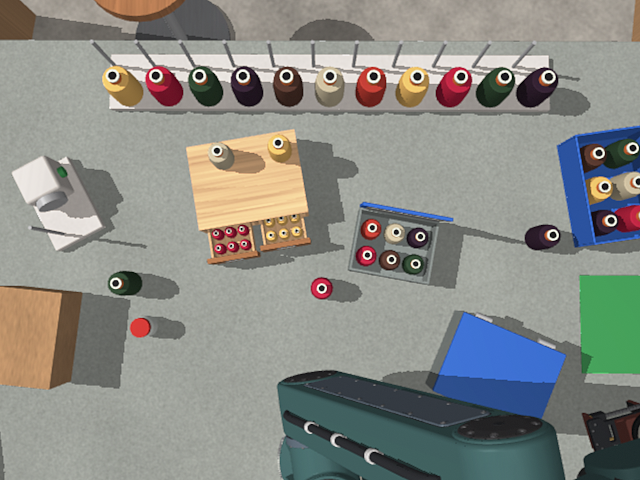

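Scene view: chest at about (360,310) with both drawers open towards the robot, and the open case at (262,235) with its lid up. Crimson cone at (331,227), plum at (153,202), green at (492,280), jar at (485,246).

Top view: chest (250,180), drawer fronts near (232,262) and (288,247), and case (395,245) with the lid edge on the line (362,205)–(452,219).

Candidates for the case are the open grey one at top (395,245), the shut, larger blue-lidded one at (500,360), and the blue tray at (605,190). The open one fits the description. For the chest, the cardboard box at (35,335) is no match.

Run:
```python
from h import *
T=load('top');S=load('scene');P=pts(T);Q=pts(S)
def rep(n,A):
    A=A[np.isfinite(A).all(1)]
    r=cv2.minAreaRect(A[:,:2].astype(np.float32)); print(n,len(A),'med',np.median(A,0).round(1),'rect',np.round(r[0],1),np.round(r[1],1),round(r[2],2)); print(cv2.boxPoints(r).round(0).tolist())
def win(W,u0,u1,v0,v1,zl,zh):
    w=W[v0:v1,u0:u1].reshape(-1,3); return w[(w[:,2]>zl)&(w[:,2]<zh)]
rep('chest top',win(P,170,325,120,240,86,94))
rep('drawer fronts L',win(P,195,262,240,270,77,87))
rep('drawer fronts R',win(P,258,318,232,255,77,87))
rep('case walls',win(P,340,440,212,290,76,84))
for n,I,W,b in(('top',T,P,(350,460,195,232)),('scene',S,Q,(205,285,190,262))):
    hsv=cv2.cvtColor(I['pixels'],cv2.COLOR_RGB2HSV); m=cv2.inRange(hsv,(100,120,50),(125,255,255))
    k=np.zeros_like(m);k[b[2]:b[3],b[0]:b[1]]=1
    w=W[(m>0)&(k>0)]; w=w[np.isfinite(w).all(1)&(w[:,2]>60)]
    c=w.mean(0);U,s,V=np.linalg.svd(w-c,full_matrices=False);print(n,'lid',len(w),c.round(1),'min',w.min(0).round(),'max',w.max(0).round(),'normal',V[2].round(3),'rms',(s[2]/len(w)**.5).round(2))
    hi=w[w[:,2]>w[:,2].max()-12]; rep('rim '+n,hi)
    lo=w[w[:,2]<w[:,2].min()+15]; rep('low '+n,lo)
for n,b,zz in(('crimson',(305,340,272,305),(60,100)),('green',(100,145,265,300),(60,120)),('jar',(125,160,312,345),(50,80)),('plum',(520,565,220,255),(60,120)),('sand',(205,240,138,172),(120,190)),('yellow',(265,295,130,165),(120,190))):
    rep(n,win(P,*b,*zz))
I=T['pixels'][110:320,170:480,::-1]; cv2.imwrite('pics/crop.png',cv2.resize(I,None,fx=2.5,fy=2.5,interpolation=cv2.INTER_CUBIC))
```

```text
chest top 6526 med [655.5 192.5  89.4] rect [639.  189.1] [261.8 260. ] 9.99
[[488.0, 294.0], [533.0, 38.0], [790.0, 84.0], [745.0, 340.0]]
drawer fronts L 241 med [485.9 227.2  82. ] rect [496.  222.5] [ 31.4 129.4] 9.89
[[469.0, 284.0], [492.0, 156.0], [523.0, 162.0], [500.0, 289.0]]
drawer fronts R 244 med [517.4 101.1  81.8] rect [526.3 103.8] [ 30.2 118.3] 10.49
[[501.0, 159.0], [522.0, 43.0], [552.0, 48.0], [530.0, 165.0]]
case walls 448 med [ 499.6 -164.7   79.3] rect [ 515. -154.] [190.5 149.3] 79.94
[[425.0, -235.0], [572.0, -261.0], [605.0, -73.0], [458.0, -47.0]]
top lid 331 [ 579.6 -159.5  225.2] min [ 560. -258.   85.] max [610. -70. 236.] normal [-0.981  0.171 -0.088] rms 2.17
rim top 303 med [ 579.  -164.9  228.4] rect [ 578.6 -163.6] [190.5   8.5] 80.17
[[558.0, -257.0], [567.0, -258.0], [599.0, -70.0], [591.0, -69.0]]
low top 2 med [608.2 -72.2  92.2] rect [608.2 -72.2] [4.2 0. ] 168.12
[[610.0, -73.0], [610.0, -73.0], [606.0, -72.0], [606.0, -72.0]]
scene lid 2095 [ 585.8 -160.   166.1] min [ 467. -261.   60.] max [611. -67. 236.] normal [ 0.979 -0.181  0.094] rms 6
[... 417 characters left out ...]
 [438.0, 40.0]]
green 536 med [423.2 481.8  90.8] rect [423.4 487.4] [56.  54.7] 58.39
[[385.0, 478.0], [432.0, 449.0], [461.0, 497.0], [415.0, 526.0]]
jar 331 med [317.9 443.2  69. ] rect [319.1 444.8] [47.1 46.2] 64.29
[[288.0, 434.0], [330.0, 414.0], [350.0, 456.0], [309.0, 476.0]]
plum 544 med [ 538.2 -506.7   90.1] rect [ 539.  -512.5] [54.9 55.7] 69.52
[[503.0, -529.0], [555.0, -548.0], [575.0, -497.0], [523.0, -477.0]]
sand 489 med [710.8 245.8 163.5] rect [714.6 248.7] [51.3 48.7] 86.96
[[689.0, 224.0], [738.0, 222.0], [740.0, 273.0], [692.0, 276.0]]
yellow 484 med [728.8 113.1 163.4] rect [732.8 114.8] [50.  50.5] 60.26
[[698.0, 106.0], [742.0, 81.0], [767.0, 124.0], [723.0, 149.0]]
```

View pics/crop.png

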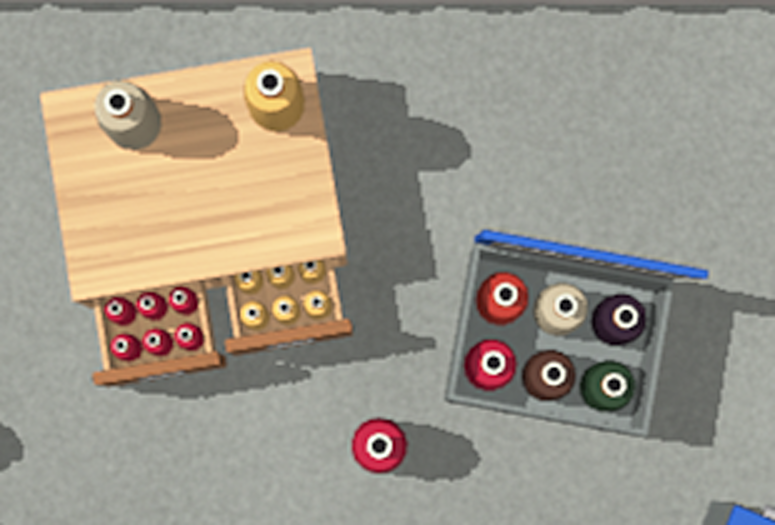

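The crop confirms the choice: the open case walls measure 190.5 x 149 x 80 mm, and the lid is upright (about 1.48 rad), its rim at about (580,-164,232). The chest measures 260 mm wide at yaw +10°. Its faces are at about (480,226) and (511,102), so about 69 and 59 mm open. First I go over to the far side of the lid.

{"op": "jog_arm", "data": {
  "dp": [
    [0,0,-1],
    [0,0,-1],
    [0,0,-1],
    [0,0,-1],
    [0,0,-1],
    [0,0,-1],
    [0,0,0]
  ],
  "rot": [
    [0,0,0.143],
    [0,0,0.143],
    [0,0,0.143],
    [0,0,0.143],
    [0,0,0],
    [0,0,0],
    [0,0,0]
  ],
  "claw": [0,0,0,0,0,0,0]
}}

```text
time: 0.8
ee_pos: [163.6, -578.7, 345.2]
tcp_rot: [[0.985, -0.173, 0.001], [-0.173, -0.985, -0.005], [0.002, 0.004, -1.0]]
force: [0.1, -1.3, 0.5]
opening: 0.408
finger_force: 0.0
```

{"op": "jog_arm", "data": {
  "dp": [
    [0.82,-1,0],
    [0.82,-1,0],
    [0.82,-1,0],
    [0.82,-1,0],
    [0.82,-1,0],
    [0.82,-1,0],
    [0.82,-1,0],
    [0.82,-1,0],
    [0.82,-1,0],
    [0.82,-1,0],
    [0.82,-1,0],
    [0.82,-1,0]
  ],
  "rot": [
    [0,0,0],
    [0,0,0],
    [0,0,0],
    [0,0,0],
    [0,0,0],
    [0,0,0],
    [0,0,0],
    [0,0,0],
    [0,0,0],
    [0,0,0],
    [0,0,0],
    [0,0,0]
  ],
  "claw": [0,0,0,0,0,0,0,0,0,0,0,0]
}}

```text
time: 2.0
ee_pos: [398.9, -373.5, 341.0]
tcp_rot: [[0.985, -0.173, -0.001], [-0.173, -0.985, 0.002], [-0.002, -0.002, -1.0]]
force: [0.5, 0.4, 0.3]
opening: 0.004
finger_force: 0.0
```

{"op": "jog_arm", "data": {
  "dp": [
    [0.82,-1,0],
    [0.82,-1,0],
    [0.82,-1,0],
    [0.82,-1,0],
    [0.82,-1,0],
    [0.82,-1,0],
    [0.82,-1,0],
    [0.82,-1,0],
    [0.82,-1,0],
    [0.82,-1,0],
    [0.82,-1,0],
    [0.82,-0.9,0]
  ],
  "rot": [
    [0,0,0],
    [0,0,0],
    [0,0,0],
    [0,0,0],
    [0,0,0],
    [0,0,0],
    [0,0,0],
    [0,0,0],
    [0,0,0],
    [0,0,0],
    [0,0,0],
    [0,0,0]
  ],
  "claw": [0,0,0,0,0,0,0,0,0,0,0,0]
}}

```text
time: 3.2
ee_pos: [633.7, -173.2, 340.8]
tcp_rot: [[0.985, -0.172, -0.002], [-0.172, -0.985, 0.001], [-0.002, -0.001, -1.0]]
force: [0.7, -0.5, -0.3]
opening: 0.005
finger_force: 0.0
```

{"op": "jog_arm", "data": {
  "dp": [
    [0,0,0.9],
    [0,0,0.9],
    [0,0,0.9],
    [0,0,0.9],
    [0,0,0.9],
    [0,0,0.9],
    [0,0,0.9],
    [0,0,0.95],
    [-0.62,0,0],
    [-0.62,0,0],
    [-0.62,0,0],
    [0,0,0]
  ],
  "rot": [
    [0,0,0],
    [0,0,0],
    [0,0,0],
    [0,0,0],
    [0,0,0],
    [0,0,0],
    [0,0,0],
    [0,0,0],
    [0,0,0],
    [0,0,0],
    [0,0,0],
    [0,0,0]
  ],
  "claw": [0,0,0,0,0,0,0,0,0,0,0,0]
}}

```text
time: 4.4
ee_pos: [595.3, -167.7, 198.8]
tcp_rot: [[0.985, -0.173, 0.0], [-0.173, -0.985, -0.0], [0.0, 0.0, -1.0]]
force: [-0.4, 0.2, -0.3]
opening: 0.008
finger_force: 0.0
```

{"op": "jog_arm", "data": {
  "dp": [
    [-0.75,0,0.1],
    [-0.75,0,0.1],
    [-0.69,0,0.3],
    [-0.69,0,0.3]
  ],
  "rot": [
    [0,0,0],
    [0,0,0],
    [0,0,0],
    [0,0,0]
  ],
  "claw": [0,0,0,0]
}}

```text
time: 4.8
ee_pos: [541.0, -158.4, 183.1]
tcp_rot: [[0.985, -0.173, 0.004], [-0.173, -0.985, -0.001], [0.004, 0.001, -1.0]]
force: [1.8, -0.6, 0.2]
opening: 0.005
finger_force: 0.5
```

Run:
```python
from h import *
c=shot('scene'); cv2.imwrite('pics/s1.png',cv2.resize(c['pixels'][100:300,150:420,::-1],None,fx=2.5,fy=2.5))
```

```text
(no output)
```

View pics/s1.png

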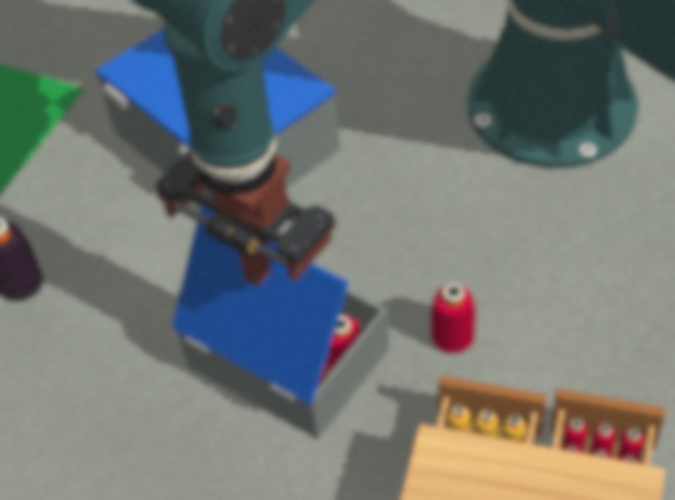

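The picture shows the fingertips at crop (270,275), pressing the outer face near the rim, with the lid partly down. I continue along the arc.

{"op": "jog_arm", "data": {
  "dp": [
    [-0.59,0,0.47],
    [-0.59,0,0.47],
    [-0.445,0,0.61],
    [-0.445,0,0.61],
    [-0.25,0,0.6],
    [-0.25,0,0.6],
    [-0.1,0,0.5],
    [0,0,0.4],
    [0,0,0.3],
    [0,0,0.1],
    [0,0,0]
  ],
  "rot": [
    [0,0,0],
    [0,0,0],
    [0,0,0],
    [0,0,0],
    [0,0,0],
    [0,0,0],
    [0,0,0],
    [0,0,0],
    [0,0,0],
    [0,0,0],
    [0,0,0]
  ],
  "claw": [0,0,0,0,0,0,0,0,0,0,0]
}}

```text
time: 5.95
ee_pos: [488.0, -148.9, 88.5]
tcp_rot: [[0.985, -0.173, 0.0], [-0.173, -0.985, 0.0], [0.0, -0.0, -1.0]]
force: [-0.1, 0.5, -0.1]
opening: 0.007
finger_force: 0.0
```

{"op": "jog_arm", "data": {
  "dp": [
    [0,0,0.08],
    [0,0,0.08],
    [0,0,0]
  ],
  "rot": [
    [0,0,0],
    [0,0,0],
    [0,0,0]
  ],
  "claw": [0,0,0]
}}

```text
time: 6.25
ee_pos: [488.3, -149.0, 87.9]
tcp_rot: [[0.985, -0.172, 0.002], [-0.172, -0.985, -0.001], [0.002, 0.0, -1.0]]
force: [-6.8, 2.5, 27.1]
opening: 0.009
finger_force: 13.6
```

The lid met its hard stop: z 87.9 against 88 expected, at 27 N. Next I lift, turn to the chest's yaw and go to the right drawer.

{"op": "jog_arm", "data": {
  "dp": [
    [0,0,-1],
    [0,0,-1],
    [0,0,-1],
    [0,0,-1],
    [0,0,-1],
    [0,0,-1],
    [0,0,-1],
    [0,0,0]
  ],
  "rot": [
    [0,0,0],
    [0,0,0],
    [0,0,0],
    [0,0,-0.148],
    [0,0,-0.148],
    [0,0,-0.148],
    [0,0,0],
    [0,0,0]
  ],
  "claw": [0,0,0,0,0,0,0,0]
}}

```text
time: 7.05
ee_pos: [489.7, -149.7, 227.9]
tcp_rot: [[0.985, 0.174, 0.005], [0.174, -0.985, -0.002], [0.005, 0.003, -1.0]]
force: [0.8, -0.0, 0.8]
opening: 0.003
finger_force: 0.0
```

{"op": "jog_arm", "data": {
  "dp": [
    [0.11,-1,0],
    [0.11,-1,0],
    [0.11,-1,0],
    [0.11,-1,0],
    [0.11,-1,0],
    [0.11,-1,0],
    [0.11,-1,0],
    [0.11,-1,0],
    [0.11,-1,0],
    [0.11,-1,0],
    [0.11,-1,0],
    [0.11,-1,0]
  ],
  "rot": [
    [0,0,0],
    [0,0,0],
    [0,0,0],
    [0,0,0],
    [0,0,0],
    [0,0,0],
    [0,0,0],
    [0,0,0],
    [0,0,0],
    [0,0,0],
    [0,0,0],
    [0,0,0]
  ],
  "claw": [0,0,0,0,0,0,0,0,0,0,0,0]
}}

```text
time: 8.25
ee_pos: [471.2, 92.9, 224.2]
tcp_rot: [[0.985, 0.174, -0.001], [0.174, -0.985, 0.0], [-0.001, -0.0, -1.0]]
force: [0.1, -0.1, -0.2]
opening: 0.006
finger_force: 0.0
```

{"op": "jog_arm", "data": {
  "dp": [
    [0,0,0.9],
    [0,0,0.9],
    [0,0,0.9],
    [0,0,0.9],
    [0,0,0]
  ],
  "rot": [
    [0,0,0],
    [0,0,0],
    [0,0,0],
    [0,0,0],
    [0,0,0]
  ],
  "claw": [0,0,0,0,0]
}}

```text
time: 8.75
ee_pos: [469.3, 92.0, 150.4]
tcp_rot: [[0.985, 0.174, -0.006], [0.174, -0.985, -0.0], [-0.006, -0.001, -1.0]]
force: [-0.1, -1.0, 0.5]
opening: 0.007
finger_force: 0.0
```

{"op": "jog_arm", "data": {
  "dp": [
    [0,0,1],
    [0,0,1],
    [0,0,1],
    [0,0,1],
    [0,0,1],
    [0,0,0],
    [0.6,0,0],
    [0.6,0,0],
    [0.6,0,0],
    [0.6,0,0],
    [0.6,0,0],
    [0,0,0]
  ],
  "rot": [
    [0,0,0],
    [0,0,0],
    [0,0,0],
    [0,0,0],
    [0,0,0],
    [0,0,0],
    [0,0,0],
    [0,0,0],
    [0,0,0],
    [0,0,0],
    [0,0,0],
    [0,0,0]
  ],
  "claw": [0,0,0,0,0,0,0,0,0,0,0,0]
}}

```text
time: 9.95
ee_pos: [534.2, 103.0, 53.8]
tcp_rot: [[0.985, 0.174, 0.004], [0.174, -0.985, 0.0], [0.004, 0.0, -1.0]]
force: [-0.1, 0.3, -0.3]
opening: 0.003
finger_force: 0.0
```

{"op": "jog_arm", "data": {
  "dp": [
    [0.5,0,0],
    [0.4,0,0],
    [0.4,0,0],
    [0.1,0,0],
    [0,0,0]
  ],
  "rot": [
    [0,0,0],
    [0,0,0],
    [0,0,0],
    [0,0,0],
    [0,0,0]
  ],
  "claw": [0,0,0,0,0]
}}

```text
time: 10.45
ee_pos: [559.4, 107.6, 53.3]
tcp_rot: [[0.985, 0.174, 0.001], [0.174, -0.985, 0.0], [0.001, 0.0, -1.0]]
force: [0.7, -0.8, -0.1]
opening: 0.007
finger_force: 0.0
```

{"op": "jog_arm", "data": {
  "dp": [
    [0.08,0,0],
    [0.08,0,0],
    [0,0,0]
  ],
  "rot": [
    [0,0,0],
    [0,0,0],
    [0,0,0]
  ],
  "claw": [0,0,0]
}}

```text
time: 10.75
ee_pos: [560.0, 107.8, 53.2]
tcp_rot: [[0.985, 0.174, -0.003], [0.174, -0.985, -0.0], [-0.003, -0.0, -1.0]]
force: [-4.5, -1.6, 3.9]
opening: 0.007
finger_force: 2.5
```

{"op": "jog_arm", "data": {
  "dp": [
    [0.08,0,0],
    [0,0,0],
    [0,0,0]
  ],
  "rot": [
    [0,0,0],
    [0,0,0],
    [0,0,0]
  ],
  "claw": [0,0,0]
}}

```text
time: 11.05
ee_pos: [560.0, 107.8, 53.0]
tcp_rot: [[0.985, 0.175, -0.005], [0.175, -0.985, -0.001], [-0.006, -0.0, -1.0]]
force: [-7.7, -1.8, 5.9]
opening: 0.003
finger_force: 4.2
```

The right drawer is against its stop at the expected 560 mm. Now the left one.

{"op": "jog_arm", "data": {
  "dp": [
    [-0.9,0,0],
    [-0.9,0,0],
    [-0.9,0,0],
    [-0.9,0,0],
    [-0.9,0,0],
    [-0.9,0,0],
    [0,-0.9,0],
    [0,-0.9,0],
    [0,-0.9,0],
    [0,-0.9,0],
    [0,-0.9,0],
    [0,-0.9,0]
  ],
  "rot": [
    [0,0,0],
    [0,0,0],
    [0,0,0],
    [0,0,0],
    [0,0,0],
    [0,0,0],
    [0,0,0],
    [0,0,0],
    [0,0,0],
    [0,0,0],
    [0,0,0],
    [0,0,0]
  ],
  "claw": [0,0,0,0,0,0,0,0,0,0,0,0]
}}

```text
time: 12.25
ee_pos: [438.9, 196.9, 53.6]
tcp_rot: [[0.985, 0.174, 0.002], [0.174, -0.985, 0.001], [0.002, -0.0, -1.0]]
force: [0.1, 0.2, 0.6]
opening: 0.009
finger_force: 0.0
```

{"op": "jog_arm", "data": {
  "dp": [
    [0,-0.9,0],
    [0,-0.2,0],
    [0,0,0],
    [0.6,0,0],
    [0.6,0,0],
    [0.6,0,0],
    [0.6,0,0],
    [0.6,0,0],
    [0.6,0,0],
    [0.6,0,0],
    [0,0,0]
  ],
  "rot": [
    [0,0,0],
    [0,0,0],
    [0,0,0],
    [0,0,0],
    [0,0,0],
    [0,0,0],
    [0,0,0],
    [0,0,0],
    [0,0,0],
    [0,0,0],
    [0,0,0]
  ],
  "claw": [0,0,0,0,0,0,0,0,0,0,0]
}}

```text
time: 13.35
ee_pos: [519.9, 232.9, 53.5]
tcp_rot: [[0.985, 0.174, 0.003], [0.174, -0.985, 0.001], [0.004, -0.001, -1.0]]
force: [0.9, 0.4, -0.0]
opening: 0.003
finger_force: 0.0
```

{"op": "jog_arm", "data": {
  "dp": [
    [0.4,0,0],
    [0.3,0,0],
    [0.15,0,0],
    [0.1,0,0],
    [0.1,0,0],
    [0,0,0]
  ],
  "rot": [
    [0,0,0],
    [0,0,0],
    [0,0,0],
    [0,0,0],
    [0,0,0],
    [0,0,0]
  ],
  "claw": [0,0,0,0,0,0]
}}

```text
time: 13.95
ee_pos: [537.6, 235.9, 53.3]
tcp_rot: [[0.985, 0.174, 0.0], [0.174, -0.985, 0.0], [0.0, -0.0, -1.0]]
force: [-0.7, -0.4, -1.3]
opening: 0.007
finger_force: 0.4
```

{"op": "jog_arm", "data": {
  "dp": [
    [0.1,0,0],
    [0,0,0],
    [0,0,0]
  ],
  "rot": [
    [0,0,0],
    [0,0,0],
    [0,0,0]
  ],
  "claw": [0,0,0]
}}

```text
time: 14.25
ee_pos: [537.6, 235.8, 53.2]
tcp_rot: [[0.985, 0.174, -0.003], [0.174, -0.985, -0.001], [-0.003, 0.0, -1.0]]
force: [-6.4, 0.0, 2.1]
opening: 0.003
finger_force: 2.7
```

At the stop (570.6 along the chest axis, the same as the right drawer). Now I back off, lift and check.

{"op": "jog_arm", "data": {
  "dp": [
    [-1,0,0],
    [-1,0,0],
    [-1,0,0],
    [-1,0,0],
    [-1,0,-1],
    [0,0,-1],
    [0,0,-1],
    [0,0,-1],
    [0,0,-1],
    [0,0,-1],
    [0,0,-1],
    [0,0,0]
  ],
  "rot": [
    [0,0,0],
    [0,0,0],
    [0,0,0],
    [0,0,0],
    [0,0,0],
    [0,0,0],
    [0,0,0],
    [0,0,0],
    [0,0,0],
    [0,0,0],
    [0,0,0],
    [0,0,0]
  ],
  "claw": [0,0,0,0,0,0,0,0,0,0,0,0]
}}

```text
time: 15.45
ee_pos: [443.6, 219.5, 196.1]
tcp_rot: [[0.985, 0.174, 0.007], [0.174, -0.985, 0.002], [0.007, -0.001, -1.0]]
force: [-0.1, 0.1, 0.7]
opening: 0.008
finger_force: 0.0
```

Run:
```python
from h import *
c=shot('scene'); t=shot('top'); P=pts(c); cv2.imwrite('pics/s2.png',c['pixels'][...,::-1])
w=P.reshape(-1,3);a=np.array([.985,-.173]);b=np.array([.173,.985])
d=w[:,:2]-[588.5,-167]; u=d@a; v=d@b; m=(abs(v)<85)&(w[:,2]>60)&(w[:,2]<150)
for lo,hi in((-145,-110),(-90,-60),(-40,-10)):
    k=m&(u>lo)&(u<hi); print('lid z',lo,np.median(w[k,2]),k.sum())
d=w[:,:2]-[570.5,177];x=d@[.985,.174];y=d@[-.174,.985]
for n,s in(('L',64),('R',-64)):
    k=(abs(y-s)<50)&(w[:,2]>76)&(w[:,2]<87)&(x<10)&(x>-120); print(n,k.sum(),np.percentile(x[k],[2,50,98]) if k.any() else '')
```

```text
lid z -145 89.4277923436839 565
lid z -90 89.17782447877153 509
lid z -40 89.24288496885583 527
L 82 [-14.67177305  -9.50520703   3.64795589]
R 85 [-13.99841372  -9.65328744   2.60978944]
```

View pics/s2.png

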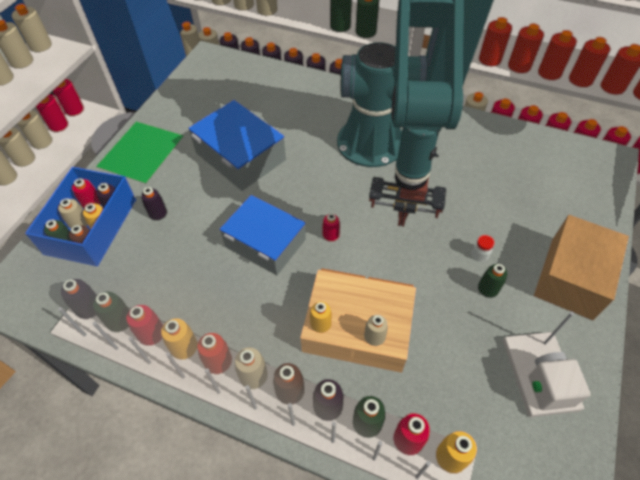

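The lid at (262,230) is flat, level at about 89 mm from hinge to rim. Both drawer fronts are home at (365,275), and all the cones and the jar are where they were.

```bash
python3 -c "
from workcell import bot; print(bot.finish_job())"
```

```text
the job is handed in; nothing more can be done
None
```

I shut the lid and pushed both drawers home against their hard stops, left the cones and jar where they stood, and handed the job in at about 15.5 s; no verdict came back.

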